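# Lock a rotary soldering table with its index pin

### The arm

A 6-joint arm with a two-finger parallel gripper is mounted at the origin on the work surface; the furniture and walls round the work are solid. World frame = base frame: x ahead of the robot, y to its left, z up, the work surface at z = 0. Lengths are in m, angles in rad, forces in N, time in s.
With the tool pointing down it reaches from about 0.375 to 0.825 m from the base axis. Payload 5.5 kg.
Tool frame: the origin (TCP) lies on the centre line of the jaws, within the pads' length; the fingertips stand ahead of it and the grasp point (between the pads) lies 6 mm ahead of it (env.tcp_to_tips is the z of the fingertips in the tool frame, in m); z points along the fingers, y is the line along which they close (so a half turn about z gives the same grasp; the last joint's range is limited). The gripper opens to 85 mm and grips with 20 to 120 N. Pads are 22 mm wide; open, the fingers measure 114 mm over their backs; the gripper's body (76 mm by 85 mm) begins 54 mm behind the grasp point. The pads swing forward as they close: fully open they stand 13 mm farther back than shut.
Start: joints at [0, 0.314, -0.047, 1.21, 0, 1.571], TCP at [0.6, -0, 0.256] pointing down, gripper open.
Joint ranges: [-2.67, 2.67], [-0.69, 1.73], [-1.03, 1.25], [-2.08, 2.16], [-1.42, 1.45], [-3.14, 3.14]. Speed limits (rad/s): [2.39, 2.39, 3.01, 3.14, 3.14, 3.14].

### API

Orientations are given as [roll, pitch, yaw] about the fixed x, y, z axes, in that order (R = Rz(yaw) Ry(pitch) Rx(roll)).
In Python, from cell import env gives the robot as it stands. The module is installed in compiled form; this text tells all that it offers.
- The arm moves only by the tool jog_arm, never from a script. Its argument "series" is a list of rows, each an object with "claw": the opening, from -1 (shut) to 1 (fully open); "dp": the shift along the tool's x, y, z in mm, a list of three; "turn": the turn, a rotation vector about the tool's x, y, z in degrees, a list of three. A call has 1 to 20 rows; each row is the pose to reach, as a shift and turn from the pose commanded when the call began, along the tool's axes at that moment; what a row does not reach only later rows make up. A row lasts 1/10 s, in which the tool goes at most 50 mm and 8.59 degrees, less where a joint would pass 70% of its speed; a pose out of reach is approached as far as the arm can. A call with a gripper value outside its range is refused whole. The fingers move at their own pace and stop on an object; "force" is the grip in N (left out, the last holds). Time passes only in rows, so rows that repeat a pose let the fingers close. It gives the time, the measured TCP pose, the force, the opening and the grip force at its end, in the units of the state.
- env.read_state(): the state, without advancing time (a new reading comes with each control period).
- env.read_camera(name): name is "scene" or "side" or "wrist"; returns a dict with "image" (480x640x3 uint8, red, green, blue), "fx", "fy", "cx", "cy" (pixels), "R" (3x3) and "t" (3): a world point X has camera coordinates R X + t; the wrist camera has in their place "hand_eye" (4x4, takes a point from camera to tool coordinates, whose origin is the TCP and whose axes are the flange's). Camera axes: x right, y down, z forward; pixel columns grow to the right and rows downward; lengths in m; the calibration is good to about 2 mm. A picture is of the moment at which its call begins: read the wrist's pose just before it. There is no depth.
- env.job_done(): hands the job in; it is judged then, once.
The state is a dict: "time": time; "joint_pos": joint angles; "joint_velocities": joint speeds; "effort": joint torques, N m; "tool_pos": TCP position; "tcp_rot": TCP orientation; "force": force on the tool from outside, world axes, zero at the start; "wrist_torque": the same for the moment, N m; "finger_gap": opening from 0.0 (shut) to 1.0 (fully open); "gripper_force": force on a finger pad.
Only numpy, scipy, OpenCV 4.12 (cv2) and the standard library are available. Lean on these libraries where they do the work, as an engineer would, in place of code of your own. Each camera call takes 0.05 s, during which the arm holds its last target. There are 200 camera calls.

### The job

Lock the rotary soldering table so that it cannot turn under the iron: take the index pin from the orange rack, put it into the brass bushing of the aluminium disc and, pressing down only gently, swing the disc round with it until the tip drops into one of the index holes hidden underneath. Then press the pin fully home, its collar down on the bushing, and let go; leave the other things on the bench where they are.

Things in the scene. Friction and masses are not known exactly. Their poses are not given: they have to be found in the camera images.
- index_pin: Index pin, 74 mm long, upright in the rack's middle hole. Steel shank 10 mm across, 30 mm long, its last 5 mm tapering to a flat tip 5 mm across; then a steel collar 20 mm across, 4 mm thick; then a black ribbed round grip 18 mm across, 40 mm long, with a red line at its foot. Origin at the centre of the tip's end face, z up the pin: collar underside at 30 mm, grip from 34 to 74 mm. About 60 g.
- rack: Orange printed block, 38 x 104 x 34 mm, fixed, with three holes 11 mm across in a row along its y axis, 34 mm apart. Origin at the centre of its underside. The pin stands in the middle hole, collar on the block's top, tip 4 mm above the bench; the other two holes are empty.
- turntable: Rotary soldering table, heavy and fixed in place: blue round base 188 mm across with three feet that reach 110 mm from the axis; on it the steel index ring; over that the aluminium disc. Origin on the vertical turning axis at bench height. Its yaw tells nothing about the hidden holes.
- disc_top (a point): Centre of the top of the aluminium disc, on the turning axis, 44 mm above the bench. The disc is 190 mm across and 10 mm thick and turns freely both ways with slight friction (about 1 N at the bushing). A green circuit board is clamped on its middle: nothing on it is higher than 65 mm above the bench or, the bushing apart, farther than 42 mm from the axis.
- ring_top (a point): Centre of the index ring's top, on the turning axis, 32 mm above the bench, 16 mm below the bushing's mouth. Ring 176 mm across, clamped fast, wholly covered by the disc; a push over 25 N scores it. Eight holes 12 mm across, 18 mm deep, 45 degrees (59 mm) apart on the bushing's 75 mm circle, at a new angle each time that no listed pose shows; at the start the nearest is 7 to 30 mm off, either way.
- bushing (a point): Centre of the mouth of the brass bushing in the disc, 75 mm from the axis, 48 mm above the bench; moves with the disc, z up. Collar 25 mm across, 4 mm proud; hole 11 mm across, 14 mm long, right through. A sprung ball in its wall rubs the shank: the pin does not sink by its weight but needs 1 to 4 N. On the ring the pin's collar stands 14 mm above the bushing; home, on it, tip 30 mm below the mouth.
- spray_can: White aerosol can, 53 mm across, 280 mm tall, standing at the back left; origin at the centre of its foot.
- bottle_2: Small teal bottle with a white cap, 28 mm across, 70 mm tall, standing behind the rotary table; origin at the centre of its foot.
- parts_cup: Small white square cup, 66 x 66 x 34 mm, standing in front of the rotary table, on the left; origin at the centre of its foot.
- tape: Roll of tape, 56 mm across, 19 mm high, lying to the left of the rotary table; origin at the centre of its underside.

How it is judged:
By the outcome, as a careful person would: the job done as asked, in the order asked, and still so for the second after the job is handed in, with the robot touching nothing.
It also fails if it takes over 64 s, if anything falls off the work surface, if the arm or the gripper's body presses on something with over 40 N, if the wrist force passes 120 N, or if a joint passes its speed limit or range.

## Working session

There is one attempt and no reset: what is moved stays moved. The work goes in short steps, Python scripts to look and compute and a tool call to move; the robot and the scene stay as the last step left them, time stands still between calls to the robot, and variables do not carry over. Pictures are saved under pics/ and viewed, at most 10 in all, crops included, and the job is handed in when it is done.

Besides the shell and the picture viewer there is one more tool, called after "Call:" as a command line: name --argument value ..., lists and objects as JSON in quotes. jog_arm: Moves the arm, as the interface text tells. Its arguments: {"type":"object","properties":{"series":{"type":"array"},"force":{"type":"number"}},"required":["series"]}

```bash
mkdir -p pics; python3 - <<'E'
from cell import env
import cv2,json
import numpy as np
s=env.read_state();print(s, env.tcp_to_tips)
for n in("scene","side"):
    c=env.read_camera(n);cv2.imwrite(f"pics/{n}0.png",c["image"][:,:,::-1])
    print(n,c["fx"],c["fy"],c["cx"],c["cy"],np.array(c["R"]).tolist(),c["t"])
    np.savez(n+".npz",**{k:c[k] for k in("fx","fy","cx","cy","R","t")})
E
```

```text
{'time': 0.0, 'joint_pos': array([-2.91471362e-07,  3.14225068e-01, -4.80717871e-02,  1.21019007e+00,
       -1.45781273e-05,  1.57079950e+00]), 'joint_velocities': array([ 9.50477193e-04, -6.04667440e-05, -7.35798689e-04, -1.91892775e-04,
       -8.55813613e-04,  1.12909366e-03]), 'effort': array([ 1.69644722e-03, -5.39594257e+01,  3.39749372e+01,  1.94567809e-02,
        9.49871333e-05,  6.01428906e-05]), 'tool_pos': array([ 5.99471369e-01, -4.63417788e-06,  2.55438291e-01]), 'tcp_rot': array([-3.13990206e+00,  1.45834710e-05,  1.57079289e+00]), 'force': array([-0.29177746,  0.15660436,  0.41795134]), 'wrist_torque': array([ 0.00580527, -0.04818667, -0.04568598]), 'gripper_force': 0.0, 'finger_gap': 1.0003602884599172} 0.025
scene 522.4459000653147 522.4459000653147 324.4891565295913 240.71941521279186 [[0.90898495037661, -0.41639544339047213, 0.01900512332198612], [-0.2928827111778334, -0.6704717585781393, -0.6816797917220805], [0.2965907575801269, 0.6140703996064207, -0.7314037645823661]] [-0.49595273  0.20961974  0.73095569]
side 613.2821855851508 613.2821855851508 327.159446764337 243.05143018337634 [[0.8348303349247841, -0.5505069436421283, 0.0006456711046771844], [-0.362057367270515, -0.5499339167890698, -0.7526534062702277], [0.4146960027472127, 0.6281041252585715, -0.6584166106187241]] [-0.45286301  0.25734037  0.83502243]
```

View pics/scene0.png

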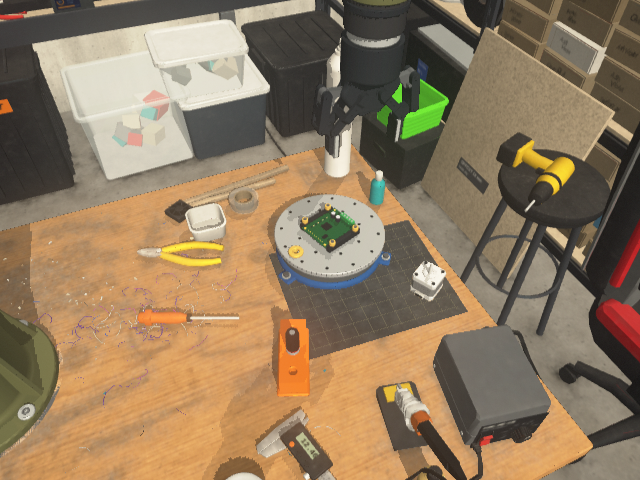

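View pics/side0.png

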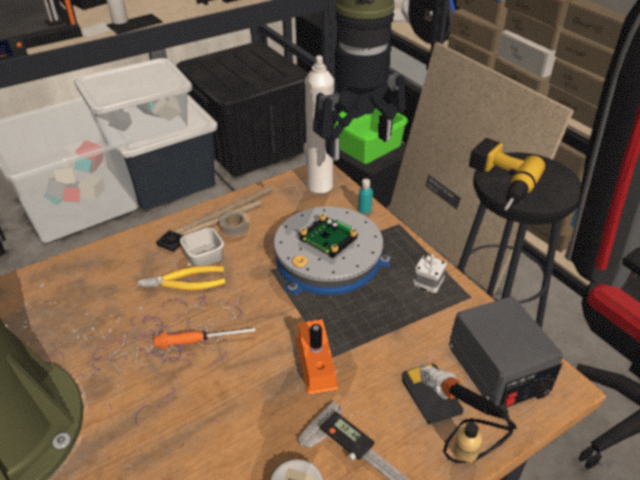

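The pin's grip top is at scene (292,331) and side (316,328). The bushing is at scene (295,252) and side (300,261), and the disc is centred near scene (330,236).

```bash
cat > h.py <<'E'
import numpy as np
def ray(n,u,v):
    c=np.load(n+".npz");R=c["R"];o=-R.T@c["t"]
    return o,R.T@np.array([(u-c["cx"])/c["fx"],(v-c["cy"])/c["fy"],1])
def onz(n,u,v,z):
    o,d=ray(n,u,v);return o+d*(z-o[2])/d[2]
def tri(a,b):
    A=[];B=[]
    for o,d in(a,b):
        d=d/np.linalg.norm(d);P=np.eye(3)-np.outer(d,d);A.append(P);B.append(P@o)
    return np.linalg.solve(sum(A),sum(B))
E
python3 - <<'E'
from h import *
import cv2
for nm,z,a,b in(("pintop",.078,(292,331),(316,328)),("bush",.048,(295.5,252.5),(300.5,261))):
    print(nm,onz("scene",*a,z),onz("side",*b,z),tri(ray("scene",*a),ray("side",*b)))
for n,p in(("scene",[(280,318),(306,320),(309,394),(278,394)]),("side",[(299,322),(324,320),(338,387),(308,390)])):
    for q in p: print("rack",n,onz(n,*q,.034)[:2])
print("disc",onz("scene",330,234,.044),onz("side",328.5,240,.044))
for n,(u,v) in(("scene",(260,180)),("side",(260,195))):
    i=cv2.imread(f"pics/{n}0.png")[v:v+220,u:u+150]
    cv2.imwrite(f"pics/{n}c.png",cv2.resize(i,None,fx=2.6,fy=2.6,interpolation=2))
a,b=[cv2.imread(f"pics/{n}c.png") for n in("scene","side")]
cv2.imwrite("pics/both.png",np.hstack([a,b]))
E
```

```text
pintop [ 0.43107648 -0.13952508  0.078     ] [ 0.42992012 -0.14172046  0.078     ] [ 0.43272524 -0.13624307  0.07155018]
bush [0.50008303 0.01665652 0.048     ] [0.50103552 0.01797473 0.048     ] [0.49850248 0.01312619 0.05273324]
rack scene [ 0.43311997 -0.08387906]
rack scene [ 0.46732098 -0.10293707]
rack scene [ 0.42412359 -0.21377128]
rack scene [ 0.38622583 -0.19684586]
rack side [ 0.43481975 -0.08482017]
rack side [ 0.46903778 -0.10248226]
rack side [ 0.41774196 -0.21638516]
rack side [ 0.38039052 -0.19771524]
disc [0.57125387 0.03544027 0.044     ] [0.57209744 0.04075015 0.044     ]
```

View pics/both.png

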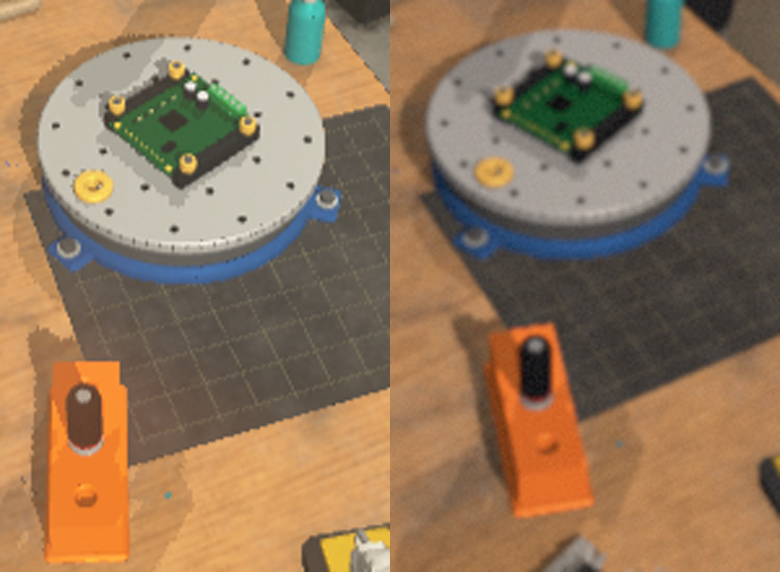

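Call:
jog_arm --series '[{"claw":1,"dp":[-30,-40,0],"turn":[0,0,-8]},{"claw":1,"dp":[-60,-80,0],"turn":[0,0,-16]},{"claw":1,"dp":[-90,-120,0],"turn":[0,0,-24]},{"claw":1,"dp":[-120,-150,0],"turn":[0,0,-32]},{"claw":1,"dp":[-140,-169,0],"turn":[0,0,-40]},{"claw":1,"dp":[-140,-169,0],"turn":[0,0,-48]},{"claw":1,"dp":[-140,-169,0],"turn":[0,0,-56]},{"claw":1,"dp":[-140,-169,0],"turn":[0,0,-64]},{"claw":1,"dp":[-140,-169,0],"turn":[0,0,-72]},{"claw":1,"dp":[-140,-169,0],"turn":[0,0,-80]},{"claw":1,"dp":[-140,-169,0],"turn":[0,0,-88]},{"claw":1,"dp":[-140,-169,0],"turn":[0,0,-96]},{"claw":1,"dp":[-140,-169,0],"turn":[0,0,-104]},{"claw":1,"dp":[-140,-169,0],"turn":[0,0,-106]},{"claw":1,"dp":[-140,-169,0],"turn":[0,0,-106]},{"claw":1,"dp":[-140,-169,0],"turn":[0,0,-106]}]' --force 40

```text
time: 1.7
tool_pos: [0.4308, -0.1399, 0.2561]
tcp_rot: [3.141, -0.0, -2.863]
force: [0.0, 0.1, -0.2]
finger_gap: 1.0
gripper_force: 0.0
```

```bash
cat >> h.py <<'E'
def wrist(name):
    from cell import env
    import cv2
    from scipy.spatial.transform import Rotation as Ro
    s=env.read_state();c=env.read_camera("wrist");cv2.imwrite(f"pics/{name}.png",c["image"][:,:,::-1])
    T=np.eye(4);T[:3,:3]=Ro.from_euler("xyz",s["tcp_rot"]).as_matrix();T[:3,3]=s["tool_pos"]
    M=np.linalg.inv(T@c["hand_eye"])
    np.savez(name+".npz",R=M[:3,:3],t=M[:3,3],**{k:c[k] for k in("fx","fy","cx","cy")})
    print(s["tool_pos"],s["tcp_rot"],s["joint_pos"],c["hand_eye"])
E
python3 -c "
from h import *;wrist('w1')"
```

```text
[ 0.43080488 -0.13994236  0.25607794] [ 3.14133109e+00 -4.09647164e-04 -2.86335531e+00] [-3.14078659e-01  3.76386462e-02 -3.80856044e-01  1.15278753e+00
 -1.16932488e-05 -5.92315950e-01] [[-9.22914209e-05 -9.53390939e-01 -3.01737813e-01  7.82947922e-02]
 [ 9.99999996e-01 -8.38486440e-05 -4.09324999e-05  4.59361734e-04]
 [ 1.37243681e-05 -3.01737816e-01  9.53390943e-01 -1.17944749e-01]
 [ 0.00000000e+00  0.00000000e+00  0.00000000e+00  1.00000000e+00]]
```

View pics/w1.png

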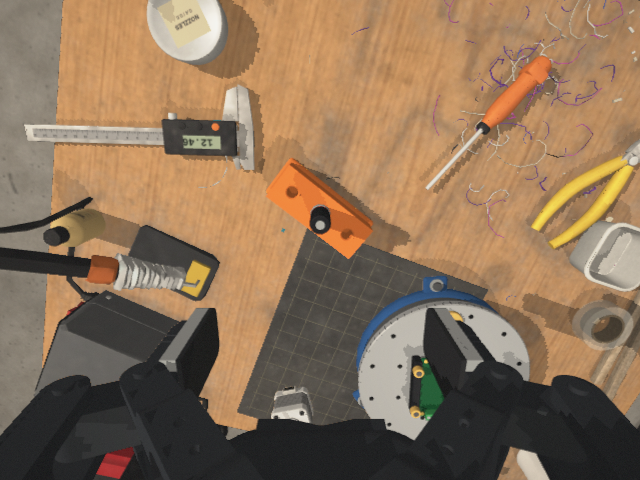

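The pin's top face is at pixel (320,225), almost centred between the jaws. The rack lies below it, with its empty holes at (291,191) and (350,233).

```bash
python3 -c "
from h import *
print(onz('w1',320,225.5,.078))
print(onz('w1',291,191,.034),onz('w1',350,233,.034))
print(onz('w1',457,317,.048))"
```

```text
[ 0.43008614 -0.14032745  0.078     ]
[ 0.41589918 -0.17344362  0.034     ] [ 0.44039201 -0.10637057  0.034     ]
[0.49263835 0.02456504 0.048     ]
```

Call:
jog_arm --series '[{"claw":1,"dp":[0,0,45],"turn":[0,0,0]},{"claw":0.4,"dp":[0,0,90],"turn":[0,0,0]},{"claw":0.2,"dp":[0,0,130],"turn":[0,0,0]},{"claw":0,"dp":[0,0,165],"turn":[0,0,0]},{"claw":0,"dp":[0,0,188],"turn":[0,0,0]},{"claw":0,"dp":[0,0,188],"turn":[0,0,0]},{"claw":-0.4,"dp":[0,0,188],"turn":[0,0,0]},{"claw":-1,"dp":[0,0,188],"turn":[0,0,0]},{"claw":-1,"dp":[0,0,188],"turn":[0,0,0]},{"claw":-1,"dp":[0,0,188],"turn":[0,0,0]},{"claw":-1,"dp":[0,0,188],"turn":[0,0,0]},{"claw":-1,"dp":[0,0,188],"turn":[0,0,0]}]' --force 60

```text
time: 2.95
tool_pos: [0.4323, -0.1404, 0.0698]
tcp_rot: [-3.14, 0.002, -2.862]
force: [-0.3, -0.3, 7.1]
finger_gap: 0.193
gripper_force: 58.6
```

Call:
jog_arm --series '[{"claw":-1,"dp":[0,0,-20],"turn":[0,0,0]},{"claw":-1,"dp":[0,0,-50],"turn":[0,0,0]},{"claw":-1,"dp":[0,0,-85],"turn":[0,0,0]},{"claw":-1,"dp":[-20,25,-85],"turn":[0,0,0]},{"claw":-1,"dp":[-48,58,-85],"turn":[0,0,0]},{"claw":-1,"dp":[-76,92,-85],"turn":[0,0,0]},{"claw":-1,"dp":[-100,121,-85],"turn":[0,0,0]},{"claw":-1,"dp":[-109,132,-85],"turn":[0,0,0]},{"claw":-1,"dp":[-109,132,-85],"turn":[0,0,0]},{"claw":-1,"dp":[-109,132,-85],"turn":[0,0,0]}]'

```text
time: 3.95
tool_pos: [0.4989, 0.0165, 0.1533]
tcp_rot: [-3.141, -0.001, -2.862]
force: [-0.4, -0.0, -0.1]
finger_gap: 0.191
gripper_force: 59.4
```

```bash
python3 -c "
from h import *;wrist('w2')
import cv2;i=cv2.imread('pics/w2.png')[120:420,170:470];cv2.imwrite('pics/w2c.png',cv2.resize(i,(600,600),interpolation=2))"
```

```text
[0.49889329 0.01648275 0.15326525] [-3.14110958e+00 -7.97658426e-04 -2.86205042e+00] [ 3.34328196e-02  1.94827297e-01 -4.47038770e-01  9.29586191e-01
 -6.62852009e-04 -2.46109387e-01] [[-9.21900444e-05 -9.53390967e-01 -3.01737727e-01  7.82943202e-02]
 [ 9.99999996e-01 -8.38175287e-05 -4.06948425e-05  4.60505635e-04]
 [ 1.35071846e-05 -3.01737729e-01  9.53390970e-01 -1.17944683e-01]
 [ 0.00000000e+00  0.00000000e+00  0.00000000e+00  1.00000000e+00]]
```

View pics/w2c.png

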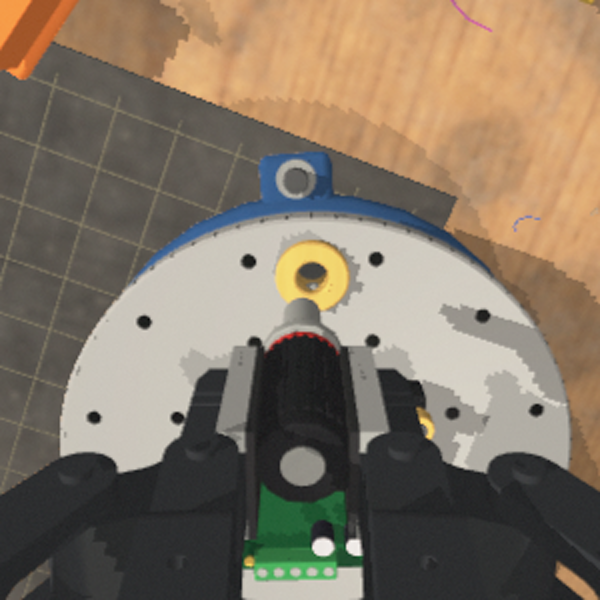

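The bushing's mouth is at crop (312,271), which is px (326,255.5). The pin's tip is at crop (302,303), px (321,271.5), and its top at crop (302,466), px (321,353).

```bash
python3 -c "
from h import *
b=onz('w2',326,255.5,.048)
print('bush',b)
for z in(.086,.0875):
  t=onz('w2',321,271.5,z);print('tip',t,'top',onz('w2',321,353,z+.074))
d=b-t
c,s=np.cos(-2.862),np.sin(-2.862)
print('tool dx,dy',d@[c,s,0],d@[s,-c,0])
p=np.load('w2.npz')
for X in([.4989,.0165,.0875],[.4989,.0165,.1615]):
  q=p['R']@X+p['t'];print(p['fx']*q[0]/q[2]+p['cx'],p['fy']*q[1]/q[2]+p['cy'])
for r in (94,): print('wall edge')
"
```

```text
bush [0.49858843 0.02044204 0.048     ]
tip [0.49575584 0.01614976 0.086     ] top [0.49767546 0.01669244 0.16      ]
tip [0.49517153 0.01598179 0.0875    ] top [0.4966767  0.01640546 0.1615    ]
tool dx,dy -0.0045150791935334965 0.0033441084633744605
320.05333858337934 277.6764958334081
319.5550875751984 358.1440079233843
wall edge
```

Call:
jog_arm --series '[{"claw":-1,"dp":[-1.5,3.7,10],"turn":[0,0,0]},{"claw":-1,"dp":[-1.5,3.7,25],"turn":[0,0,0]},{"claw":-1,"dp":[-1.5,3.7,25],"turn":[0,0,0]},{"claw":-1,"dp":[-1.5,3.7,25],"turn":[0,0,0]}]'

```text
time: 4.4
tool_pos: [0.4991, 0.0203, 0.1278]
tcp_rot: [3.141, -0.001, -2.863]
force: [0.0, 0.4, -0.6]
finger_gap: 0.193
gripper_force: 59.4
```

```bash
python3 -c "
from h import *;wrist('w3')
import cv2;i=cv2.imread('pics/w3.png')[200:400,220:420];cv2.imwrite('pics/w3c.png',cv2.resize(i,(600,600),interpolation=2))
from cell import env
i=env.read_camera('scene')['image'][:,:,::-1];cv2.imwrite('pics/s3c.png',cv2.resize(i[170:290,250:370],(600,600),interpolation=2))
"
```

```text
[0.4990627  0.02029039 0.12783654] [ 3.14132593e+00 -1.41620096e-03 -2.86344088e+00] [ 4.06798947e-02  2.20389217e-01 -4.79277596e-01  8.72568716e-01
 -7.39162316e-05 -2.37471642e-01] [[-9.23077937e-05 -9.53390939e-01 -3.01737816e-01  7.82951799e-02]
 [ 9.99999996e-01 -8.38895574e-05 -4.08574888e-05  4.59284832e-04]
 [ 1.36405077e-05 -3.01737819e-01  9.53390942e-01 -1.17943649e-01]
 [ 0.00000000e+00  0.00000000e+00  0.00000000e+00  1.00000000e+00]]
```

View pics/w3c.png

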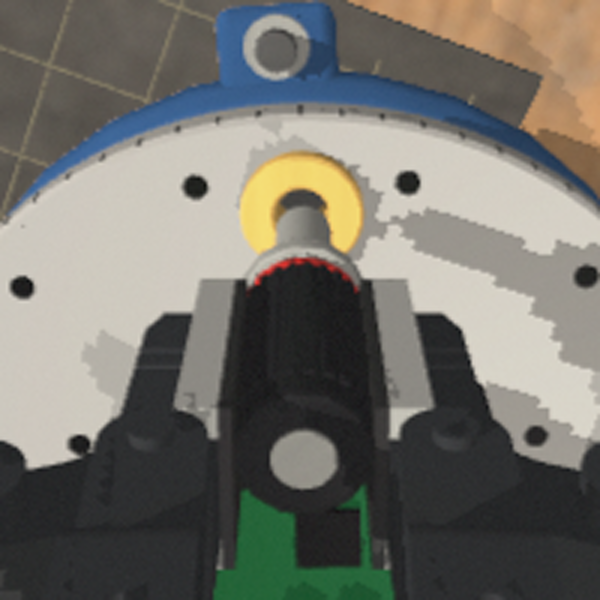

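View pics/s3c.png

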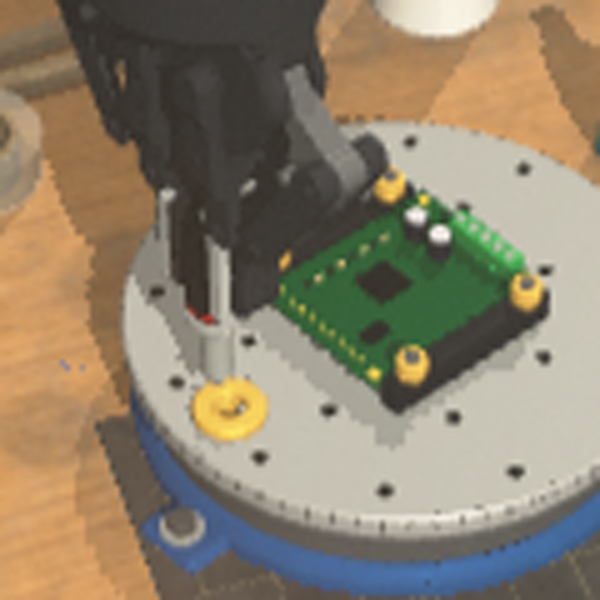

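Laterally the pin is aligned: shank centre at crop x 302, bushing centre at 301. For the radial direction I compare the hole's near edge (crop y 188), the ring's near edge (156) and the tip's near edge (207) with predictions.

```bash
python3 -c "
from h import *
c,s=np.cos(-2.8634),np.sin(-2.8634);X=np.array([c,s,0])
cr=lambda x,y:(220+x/3,200+y/3)
h=onz('w3',*cr(301,188),.048);print('hole from near edge',h-.0055*X)
h=onz('w3',*cr(301,155),.048);print('ring from near edge',h-.0125*X)
l,r=onz('w3',*cr(240,213),.048),onz('w3',*cr(362,213),.048);print('width',np.linalg.norm(l-r),(l+r)/2)
t=onz('w3',*cr(302,207),.062);print('tip',t-.0025*X)
t=onz('w3',*cr(303,460),.136);print('top',t)
t=onz('w3',*cr(302,243),.092);print('collar near edge',t-.010*X)
# scene
sc=lambda x,y:(250+x/5,170+y/5)
print('scene bush',onz('scene',*sc(230,408),.048),'tip',onz('scene',*sc(220,381),.062))
"
```

```text
hole from near edge [0.5007154  0.02097933 0.048     ]
ring from near edge [0.50079027 0.02100437 0.048     ]
width 0.024408362840201977 [0.50055805 0.02093178 0.048     ]
tip [0.49633119 0.01993459 0.062     ]
top [0.49703416 0.02026229 0.136     ]
collar near edge [0.49793739 0.02039581 0.092     ]
scene bush [0.50158614 0.01815276 0.048     ] tip [0.49858741 0.018591   0.062     ]
```

Call:
jog_arm --series '[{"claw":-1,"dp":[-3.5,0,0],"turn":[0,0,0]},{"claw":-1,"dp":[-3.5,0,6],"turn":[0,0,0]},{"claw":-1,"dp":[-3.5,0,12],"turn":[0,0,0]},{"claw":-1,"dp":[-3.5,0,15],"turn":[0,0,0]},{"claw":-1,"dp":[-3.5,0,18],"turn":[0,0,0]},{"claw":-1,"dp":[-3.5,0,18],"turn":[0,0,0]}]'

```text
time: 5.1
tool_pos: [0.5028, 0.0219, 0.1097]
tcp_rot: [3.141, -0.001, -2.862]
force: [0.6, 0.2, -1.0]
finger_gap: 0.191
gripper_force: 59.4
```

Call:
jog_arm --series '[{"claw":-1,"dp":[0,0,3],"turn":[0,0,0]},{"claw":-1,"dp":[0,0,6],"turn":[0,0,0]},{"claw":-1,"dp":[0,0,6],"turn":[0,0,0]}]'

```text
time: 5.4
tool_pos: [0.5031, 0.0218, 0.104]
tcp_rot: [-3.141, -0.0, -2.862]
force: [0.3, -1.2, -0.8]
finger_gap: 0.193
gripper_force: 59.4
```

Call:
jog_arm --series '[{"claw":-1,"dp":[0,0,2],"turn":[0,0,0]},{"claw":-1,"dp":[0,0,4],"turn":[0,0,0]},{"claw":-1,"dp":[0,0,5],"turn":[0,0,0]},{"claw":-1,"dp":[0,0,5],"turn":[0,0,0]}]'

```text
time: 5.8
tool_pos: [0.503, 0.0217, 0.0991]
tcp_rot: [-3.141, -0.0, -2.862]
force: [0.2, -0.5, -1.1]
finger_gap: 0.193
gripper_force: 59.5
```

Call:
jog_arm --series '[{"claw":-1,"dp":[0,0,1],"turn":[0,0,0]},{"claw":-1,"dp":[0,0,1],"turn":[0,0,0]}]'

```text
time: 6.0
tool_pos: [0.503, 0.0218, 0.0981]
tcp_rot: [-3.142, -0.0, -2.862]
force: [0.4, -1.1, -0.6]
finger_gap: 0.194
gripper_force: 59.5
```

Call:
jog_arm --series '[{"claw":-1,"dp":[0,0,1],"turn":[0,0,0]},{"claw":-1,"dp":[0,0,1],"turn":[0,0,0]}]'

```text
time: 6.2
tool_pos: [0.5032, 0.0219, 0.0976]
tcp_rot: [-3.142, 0.0, -2.862]
force: [-2.3, -1.7, 4.1]
finger_gap: 0.188
gripper_force: 60.2
```

Call:
jog_arm --series '[{"claw":-1,"dp":[0,-1.45,0],"turn":[0,0,-1.15]},{"claw":-1,"dp":[-0.06,-2.9,0],"turn":[0,0,-2.3]},{"claw":-1,"dp":[-0.06,-2.9,0],"turn":[0,0,-2.3]}]'

```text
time: 6.5
tool_pos: [0.5036, 0.0204, 0.0975]
tcp_rot: [3.138, 0.0, -2.82]
force: [-3.7, 3.4, 6.3]
finger_gap: 0.195
gripper_force: 60.2
```

Call:
jog_arm --series '[{"claw":-1,"dp":[0.5,-1.45,0],"turn":[0,0,-1.15]},{"claw":-1,"dp":[0.9,-2.9,0],"turn":[0,0,-2.3]},{"claw":-1,"dp":[0.9,-2.9,0],"turn":[0,0,-2.3]}]'

```text
time: 6.8
tool_pos: [0.5044, 0.0171, 0.0976]
tcp_rot: [3.139, 0.002, -2.781]
force: [-2.9, 5.4, 5.5]
finger_gap: 0.191
gripper_force: 60.1
```

Call:
jog_arm --series '[{"claw":-1,"dp":[0,-1.45,0],"turn":[0,0,-1.15]},{"claw":-1,"dp":[-0.06,-2.9,0],"turn":[0,0,-2.3]},{"claw":-1,"dp":[-0.06,-2.9,0],"turn":[0,0,-2.3]}]'

```text
time: 7.1
tool_pos: [0.5056, 0.0139, 0.0976]
tcp_rot: [3.141, 0.001, -2.741]
force: [-1.5, 4.0, 6.2]
finger_gap: 0.187
gripper_force: 60.1
```

Call:
jog_arm --series '[{"claw":-1,"dp":[0,-1.2,0],"turn":[0,0,-0.95]},{"claw":-1,"dp":[0,-2.4,0],"turn":[0,0,-1.9]},{"claw":-1,"dp":[0,-2.4,0],"turn":[0,0,-1.9]}]'

```text
time: 7.4
tool_pos: [0.5065, 0.0117, 0.0976]
tcp_rot: [3.141, 0.001, -2.708]
force: [-0.9, 3.6, 4.5]
finger_gap: 0.191
gripper_force: 60.1
```

Call:
jog_arm --series '[{"claw":-1,"dp":[0,-1.2,0],"turn":[0,0,-0.95]},{"claw":-1,"dp":[0,-2.4,0],"turn":[0,0,-1.9]},{"claw":-1,"dp":[0,-2.4,0],"turn":[0,0,-1.9]}]'

```text
time: 7.7
tool_pos: [0.5076, 0.0095, 0.0976]
tcp_rot: [3.141, 0.001, -2.675]
force: [-1.0, 4.3, 5.0]
finger_gap: 0.194
gripper_force: 60.1
```

Call:
jog_arm --series '[{"claw":-1,"dp":[0,-1.2,0],"turn":[0,0,-0.95]},{"claw":-1,"dp":[0,-2.4,0],"turn":[0,0,-1.9]},{"claw":-1,"dp":[0,-2.4,0],"turn":[0,0,-1.9]}]'

```text
time: 8.0
tool_pos: [0.5087, 0.0074, 0.0976]
tcp_rot: [3.141, 0.001, -2.642]
force: [-1.4, 4.6, 5.2]
finger_gap: 0.195
gripper_force: 60.1
```

Call:
jog_arm --series '[{"claw":-1,"dp":[0,-1.2,0],"turn":[0,0,-0.95]},{"claw":-1,"dp":[0,-2.4,0],"turn":[0,0,-1.9]},{"claw":-1,"dp":[0,-2.4,0],"turn":[0,0,-1.9]}]'

```text
time: 8.3
tool_pos: [0.5099, 0.0053, 0.0976]
tcp_rot: [3.141, 0.001, -2.609]
force: [-1.3, 3.9, 4.9]
finger_gap: 0.19
gripper_force: 60.1
```

Call:
jog_arm --series '[{"claw":-1,"dp":[0,-1.2,0],"turn":[0,0,-0.95]},{"claw":-1,"dp":[0,-2.4,0],"turn":[0,0,-1.9]},{"claw":-1,"dp":[0,-2.4,0],"turn":[0,0,-1.9]}]'

```text
time: 8.6
tool_pos: [0.5111, 0.0032, 0.0976]
tcp_rot: [3.141, 0.002, -2.576]
force: [-1.2, 3.6, 6.7]
finger_gap: 0.187
gripper_force: 60.1
```

Call:
jog_arm --series '[{"claw":-1,"dp":[0,-1.2,0],"turn":[0,0,-0.95]},{"claw":-1,"dp":[0,-2.4,0],"turn":[0,0,-1.9]},{"claw":-1,"dp":[0,-2.4,0],"turn":[0,0,-1.9]}]'

```text
time: 8.9
tool_pos: [0.5124, 0.0011, 0.0976]
tcp_rot: [3.141, 0.002, -2.543]
force: [-0.8, 3.8, 5.5]
finger_gap: 0.191
gripper_force: 60.1
```

Call:
jog_arm --series '[{"claw":-1,"dp":[0,-1.2,0],"turn":[0,0,-0.95]},{"claw":-1,"dp":[0,-2.4,0],"turn":[0,0,-1.9]},{"claw":-1,"dp":[0,-2.4,0],"turn":[0,0,-1.9]}]'

```text
time: 9.2
tool_pos: [0.5138, -0.0008, 0.0976]
tcp_rot: [3.141, 0.002, -2.51]
force: [-0.7, 4.2, 4.9]
finger_gap: 0.194
gripper_force: 60.1
```

Call:
jog_arm --series '[{"claw":-1,"dp":[0,-1.2,0],"turn":[0,0,-0.95]},{"claw":-1,"dp":[0,-2.4,0],"turn":[0,0,-1.9]},{"claw":-1,"dp":[0,-2.4,0],"turn":[0,0,-1.9]}]'

```text
time: 9.5
tool_pos: [0.5152, -0.0028, 0.0976]
tcp_rot: [3.141, 0.002, -2.476]
force: [-0.7, 4.4, 5.5]
finger_gap: 0.193
gripper_force: 60.1
```

Call:
jog_arm --series '[{"claw":-1,"dp":[0,-1.2,0],"turn":[0,0,-0.95]},{"claw":-1,"dp":[0,-2.4,0],"turn":[0,0,-1.9]},{"claw":-1,"dp":[0,-2.4,0],"turn":[0,0,-1.9]}]'

```text
time: 9.8
tool_pos: [0.5166, -0.0047, 0.0976]
tcp_rot: [3.141, 0.002, -2.443]
force: [-1.0, 5.1, 5.7]
finger_gap: 0.189
gripper_force: 60.1
```

Call:
jog_arm --series '[{"claw":-1,"dp":[0,-1.2,0],"turn":[0,0,-0.95]},{"claw":-1,"dp":[0,-2.4,0],"turn":[0,0,-1.9]},{"claw":-1,"dp":[0,-2.4,0],"turn":[0,0,-1.9]}]'

```text
time: 10.1
tool_pos: [0.5182, -0.0065, 0.0976]
tcp_rot: [3.141, 0.002, -2.41]
force: [-0.9, 4.6, 4.8]
finger_gap: 0.195
gripper_force: 60.1
```

Call:
jog_arm --series '[{"claw":-1,"dp":[0,-1.2,0],"turn":[0,0,-0.95]},{"claw":-1,"dp":[0,-2.4,0],"turn":[0,0,-1.9]},{"claw":-1,"dp":[0,-2.4,0],"turn":[0,0,-1.9]}]'

```text
time: 10.4
tool_pos: [0.5204, -0.0089, 0.0975]
tcp_rot: [-3.14, 0.001, -2.377]
force: [3.0, 4.1, 2.6]
finger_gap: 0.194
gripper_force: 59.7
```

Call:
jog_arm --series '[{"claw":-1,"dp":[0,-1.2,0],"turn":[0,0,-0.95]},{"claw":-1,"dp":[0,-2.4,0],"turn":[0,0,-1.9]},{"claw":-1,"dp":[0,-2.4,0],"turn":[0,0,-1.9]}]'

```text
time: 10.7
tool_pos: [0.5219, -0.0106, 0.0975]
tcp_rot: [-3.14, 0.001, -2.343]
force: [3.5, 3.9, 2.0]
finger_gap: 0.185
gripper_force: 59.7
```

Vertical force fell from 5 to 2 N, so the tip is probably over a hole. I'll press gently.

Call:
jog_arm --series '[{"claw":-1,"dp":[0,0,0.7],"turn":[0,0,0]},{"claw":-1,"dp":[0,0,0.7],"turn":[0,0,0]}]'

```text
time: 10.9
tool_pos: [0.5218, -0.0106, 0.0969]
tcp_rot: [-3.14, 0.001, -2.344]
force: [3.5, 4.3, 3.5]
finger_gap: 0.19
gripper_force: 59.8
```

Call:
jog_arm --series '[{"claw":-1,"dp":[0,0,0.8],"turn":[0,0,0]},{"claw":-1,"dp":[0,0,0.8],"turn":[0,0,0]}]'

```text
time: 11.1
tool_pos: [0.5218, -0.0105, 0.0961]
tcp_rot: [-3.14, 0.001, -2.344]
force: [3.6, 4.6, 2.4]
finger_gap: 0.193
gripper_force: 59.8
```

Call:
jog_arm --series '[{"claw":-1,"dp":[-1.5,0,0],"turn":[0,0,0]},{"claw":-1,"dp":[-1.5,0,1.5],"turn":[0,0,0]},{"claw":-1,"dp":[-1.5,0,1.5],"turn":[0,0,0]}]'

```text
time: 11.4
tool_pos: [0.5218, -0.0099, 0.0939]
tcp_rot: [-3.141, -0.001, -2.344]
force: [2.2, 0.4, 0.2]
finger_gap: 0.193
gripper_force: 59.5
```

Call:
jog_arm --series '[{"claw":-1,"dp":[0,0,1.5],"turn":[0,0,0]},{"claw":-1,"dp":[0,0,3],"turn":[0,0,0]},{"claw":-1,"dp":[0,0,3],"turn":[0,0,0]}]'

```text
time: 11.7
tool_pos: [0.522, -0.01, 0.091]
tcp_rot: [-3.141, -0.001, -2.344]
force: [3.3, -1.4, -1.5]
finger_gap: 0.191
gripper_force: 59.4
```

Call:
jog_arm --series '[{"claw":-1,"dp":[0,-1,1],"turn":[0,0,0]},{"claw":-1,"dp":[0,-1,3],"turn":[0,0,0]},{"claw":-1,"dp":[0,-1,5],"turn":[0,0,0]},{"claw":-1,"dp":[0,-1,5],"turn":[0,0,0]}]'

```text
time: 12.1
tool_pos: [0.5223, -0.0103, 0.0857]
tcp_rot: [3.141, -0.001, -2.344]
force: [1.8, -0.5, -0.9]
finger_gap: 0.191
gripper_force: 59.6
```

Call:
jog_arm --series '[{"claw":-1,"dp":[0,-0.3,1.5],"turn":[0,0,0]},{"claw":-1,"dp":[0,-0.3,2.5],"turn":[0,0,0]},{"claw":-1,"dp":[0,-0.3,2.5],"turn":[0,0,0]}]'

```text
time: 12.4
tool_pos: [0.5225, -0.0104, 0.0838]
tcp_rot: [3.141, -0.001, -2.344]
force: [-1.1, 0.0, 4.9]
finger_gap: 0.194
gripper_force: 60.0
```

Seated at about the predicted height of 0.0836. I'll press a little more, then verify.

Call:
jog_arm --series '[{"claw":-1,"dp":[0,0,0.8],"turn":[0,0,0]},{"claw":-1,"dp":[0,0,1],"turn":[0,0,0]},{"claw":-1,"dp":[0,0,1],"turn":[0,0,0]}]'

```text
time: 12.7
tool_pos: [0.5228, -0.0106, 0.0837]
tcp_rot: [-3.141, -0.0, -2.344]
force: [-2.0, -0.6, 11.2]
finger_gap: 0.188
gripper_force: 61.0
```

Call:
jog_arm --series '[{"claw":-1,"dp":[0,0,-0.8],"turn":[0,0,0]},{"claw":-0.3,"dp":[0,0,-0.8],"turn":[0,0,0]},{"claw":0,"dp":[0,0,-0.8],"turn":[0,0,0]},{"claw":0,"dp":[0,0,-0.8],"turn":[0,0,0]},{"claw":0,"dp":[0,0,-0.8],"turn":[0,0,0]},{"claw":0,"dp":[0,0,-0.8],"turn":[0,0,0]},{"claw":0,"dp":[0,0,-20],"turn":[0,0,0]},{"claw":0,"dp":[0,0,-50],"turn":[0,0,0]},{"claw":0,"dp":[0,0,-90],"turn":[0,0,0]},{"claw":0,"dp":[0,0,-120],"turn":[0,0,0]},{"claw":0,"dp":[0,0,-120],"turn":[0,0,0]},{"claw":0,"dp":[0,0,-120],"turn":[0,0,0]}]'

```text
time: 13.9
tool_pos: [0.5233, -0.0104, 0.2032]
tcp_rot: [-3.14, 0.001, -2.344]
force: [-0.2, 0.6, -0.6]
finger_gap: 0.497
gripper_force: 0.0
```

```bash
python3 -c "
from h import *;wrist('w4')
import cv2
from cell import env
a=cv2.imread('pics/w4.png')[160:440,180:460]
i=env.read_camera('scene')['image'][:,:,::-1][190:290,260:360]
cv2.imwrite('pics/fin.png',np.hstack([cv2.resize(x,(400,400),interpolation=2) for x in(a,i)]))
"
```

```text
[ 0.52334489 -0.01035439  0.20324847] [-3.14047469e+00  1.07152942e-03 -2.34393472e+00] [-1.97922633e-02  1.97714268e-01 -3.21503950e-01  1.05002964e+00
  1.67949854e-05 -8.17449582e-01] [[-9.21724069e-05 -9.53387636e-01 -3.01748250e-01  7.79256405e-02]
 [ 9.99999994e-01 -1.04569984e-04  2.49324513e-05  9.27709059e-04]
 [-5.53241005e-05 -3.01748246e-01  9.53387640e-01 -1.17947117e-01]
 [ 0.00000000e+00  0.00000000e+00  0.00000000e+00  1.00000000e+00]]
```

View pics/fin.png

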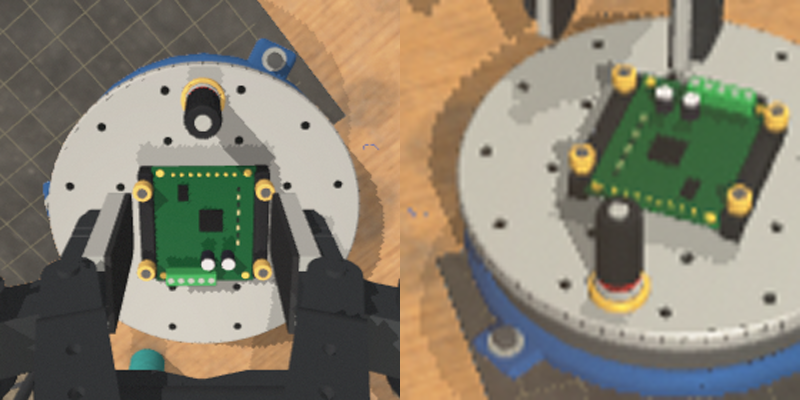

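The pin stands upright, its collar down on the bushing (scene crop about (620,292)), and the gripper is clear of it. I'm handing the job in.

```bash
python3 -c "
from cell import env
print(env.job_done())"
```

```text
the job is handed in; nothing more can be done
None
```

The pin dropped into an index hole after I swung the disc about 39 mm; I pressed it home with its collar on the bushing, let go with the gripper clear, and handed the job in at about 14 s.

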